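Bring the swing gear of a hand coil winder into mesh

ROBOT

A 6-joint arm with a two-finger parallel gripper is mounted at the origin on a cart in front of the work surface, level with it; the furniture and walls round the work are solid. World frame = base frame: x ahead of the robot, y to its left, z up, the work surface at z = 0. Lengths are in m, angles in rad, forces in N, time in s.
With the tool pointing down it reaches from about 0.3 to 0.775 m from the base axis. Payload 14.6 kg.
Tool frame: the origin (TCP) lies at the very end of the fingers, on their centre line; the grasp point (between the pads) lies 19 mm behind it; z points along the fingers, y is the line along which they close (so a half turn about z gives the same grasp; the last joint's range is limited). The gripper opens to 85 mm and grips with 20 to 120 N. Pads are 22 mm wide; open, the fingers measure 114 mm over their backs; the gripper's body (76 mm by 85 mm) begins 54 mm behind the grasp point. The pads swing forward as they close: fully open they stand 13 mm farther back than shut.
Start: joints at [1.253, 0.3, 1.521, -0, 1.321, -0.067], TCP at [0.136, 0.533, 0.231] pointing down, gripper open.
Joint ranges: [-3.03, 3.03], [-0.79, 2.21], [0.23, 2.52], [-1.04, 4.18], [0, 3.07], [-2.55, 2.55]. Speed limits (rad/s): [2.22, 2.22, 2.57, 3.14, 3.14, 3.14].

INTERFACE

Orientations are given as a rotation vector (axis times angle).
In Python, from cell import r gives the robot as it stands.
- The arm moves only by the tool drive_tool, never from a script. Its argument "motion" is a list of rows, each a list of 6 numbers: the shift along the tool's x, y, z each as a share of 5 cm, from -1 to 1, then the turn, a rotation vector about the tool's x, y, z each as a share of 0.15 rad, from -1 to 1. In form: [[tx, ty, tz, ax, ay, az], ...]. A call has 1 to 12 rows; each row shifts and turns the commanded pose from where the row before left it, along the tool's axes as they then stand; what a row does not reach is not made up. A row lasts 1/10 s, in which the tool goes at most 50 mm and 8.59 degrees, less where a joint would pass 70% of its speed; a pose out of reach is approached as far as the arm can. A call with a number of a shift or a turn outside -1 to 1 is refused whole. A call with a gripper value outside its range is refused whole. "gripper" is the closure, from 0 (fully open) to 1 (shut), set as the call begins (left out, the last holds). The fingers move at their own pace and stop on an object; "force" is the grip in N (left out, the last holds). Time passes only in rows, so rows that do not move let the fingers close. It gives the time, the measured TCP pose, the force, the opening and the grip force at its end, in the units of the state.
- r.state(): the state, without advancing time (a new reading comes with each control period).
- r.read_camera(name): name is "scene" or "top" or "wrist"; returns a dict with "pixels" (420x560x3 uint8, blue, green, red), "fov_y" (degrees; the focal length in pixels is half the picture's height over the tangent of half this angle, whatever the lens; pixels are square), "cx", "cy" (the principal point, pixels), "world_from_camera" (4x4, takes a point from camera to world coordinates). Camera axes: x right, y down, z forward; pixel columns grow to the right and rows downward; lengths in m; the calibration is good to about 2 mm. A picture is of the moment at which its call begins. There is no depth.
- r.finish_job(): hands the job in; it is judged then, once.
The state is a dict: "time_s": time; "qpos": joint angles; "dq": joint speeds; "effort": joint torques, N m; "tool_pos": TCP position; "tcp_rot": TCP orientation; "force": force on the tool from outside, world axes, zero at the start; "ft_torque": the same for the moment, N m; "gripper_width": finger opening in m; "grip_force": force on a finger pad.
Only numpy, scipy, OpenCV 4.12 (cv2) and the standard library are available. Lean on these libraries where they do the work, as an engineer would, in place of code of your own. Each camera call takes 0.05 s, during which the arm holds its last target. There are 200 camera calls.

TASK

The hand coil winder's swing gear is out of mesh. First swing the ball-ended lever over to the other side so that its small gear comes to rest against the teeth of the spindle gear, tooth on tooth. Then rock the crank handle gently until the teeth find each other and the lever drops fully home, let go of everything, and leave the tin, reel, cutters and pen where they are.

Things in the scene. Friction and masses are not known exactly. Their poses are not given: they have to be found in the camera images.
- winder: grey frame of the hand coil winder, bolted down: base 150 x 200 x 14 mm, upright plate up to z = 128 mm at x = 26 to 38 mm. Origin on the bench under the spindle; its -x is the front (crank side), +y its left, z up. Both gears lie at x = 0 to 14 mm.
- spindle (a point): on the spindle axis (along the winder's x), 72 mm above the bench; the crank turns about it. Its steel gear: 12 teeth, 0.524 rad apart, tip radius 42 mm, 7 mm deep.
- pivot (a point): on the lever's axis (along the winder's x), 40 mm to the left of the spindle and 117 mm above the bench.
- lever (a joint): lever angle, rad. 0: out of mesh, ball leaning 0.35 to the winder's right (-y). Grows as the ball goes left; ball upright at 0.35. About 0.86: small gear rests on a spindle tooth. 1.0 (stop): in mesh, ball leaning 0.65 left. The heavy ball (0.4 kg) makes it fall, damped, to the side it leans to, so past upright it keeps pressing the small gear at the spindle gear by itself.
- lever_ball (a point): centre of the black ball, 36 mm across, on the lever's upper end, 85 mm from the pivot, 5 mm in front of the winder's origin (x = -5 mm); the lever rod is 11 mm thick. The ball is free all round and above; it can be pinched or pushed.
- crank (a joint): spindle and crank angle, rad. 0: handle straight above the spindle; grows as the handle goes left (+y). Stays where left (friction 0.07 N m). At 0 a tooth points straight at the small gear, so at the start teeth meet tip on tip. The small gear cannot turn on the lever; it drops in with the crank about 0.2 to 0.33 either side of 0, and then locks it save for a little play.
- crank_handle (a point): middle of the black crank handle: a round bar 15 mm thick and 70 mm long parallel to the spindle (winder x = -33 to -103 mm), fixed to the crank 60 mm from the spindle axis; this point is 73 mm in front of the winder's origin. It is free on both sides and above.
- tin: round metal tin, 41 mm across, 18 mm high, a bystander; origin under its centre
- reel: reel of solder wire standing on its flange, 56 mm across, 58 mm high, a bystander; origin under its centre
- cutters: side cutters lying flat, 126 x 53 x 13 mm, a bystander; origin under the centre
- pen: white flux pen lying flat, 115 x 14 x 15 mm, a bystander; origin under the centre

How it is judged:
On the way, in this order (a step that is already met when the one before it is completed fails the run):
1. the lever is over and rests tooth on tooth, not yet in mesh (value of joint lever between 0.78 and 0.92 rad), for 0.2 s.
2. the lever has dropped into mesh (value of joint lever above 0.95 rad), for 0.2 s.
At the end, for the whole second after the job is handed in: The lever is fully home (joint over 0.95 of 1.0 rad), so the gears are in mesh, lever and crank are still (value of joint lever above 0.95 rad and velocity of joint lever between -0.1 and 0.1 rad/s and velocity of joint crank between -0.1 and 0.1 rad/s); the robot touches nothing.
It fails at once if a bystander (tin, reel, cutters or pen) is moved more than 30 mm (distance of any of tin, reel, cutters, pen from where it was at the start of the episode above 0.03 m).
It also fails if it takes over 42 s, if anything falls off the work surface, if the arm or the gripper's body presses on something with over 40 N, if the wrist force passes 120 N, or if a joint passes its speed limit or range.

## Working session

There is one attempt and no reset: what is moved stays moved. The work goes in short steps, Python scripts to look and compute and a tool call to move; the robot and the scene stay as the last step left them, time stands still between calls to the robot, and variables do not carry over. Pictures are saved under pics/ and viewed, at most 10 in all, crops included, and the job is handed in when it is done.

Besides the shell and the picture viewer there is one more tool, called after ">>>" as a command line: name --pt "numbers of a row" for each row, then --argument value for the rest. drive_tool: Moves the arm, as the interface text tells. Shift numbers are shares of 5 cm and turn numbers shares of 0.15 rad, none past 1 either way. Its arguments: {"type":"object","properties":{"motion":{"type":"array"},"gripper":{"type":"number"},"force":{"type":"number"}},"required":["motion"]}

```bash
mkdir -p pics; python3 - <<'E'
from cell import r
import cv2,numpy as np,pickle
d={}
for n in("scene","top"):
    c=r.read_camera(n);d[n]=c;cv2.imwrite(f"pics/{n}0.png",c["pixels"])
    print(n,c["fov_y"],c["cx"],c["cy"],np.round(c["world_from_camera"],3).tolist())
pickle.dump(d,open("d0.pkl","wb"))
s=r.state();print(s["tool_pos"],s["tcp_rot"],s["time_s"])
E
```

```text
scene 49.35148630061401 280.818872152558 214.15506000231008 [[0.693, -0.428, 0.58, -0.217], [-0.721, -0.41, 0.559, -0.669], [-0.002, -0.806, -0.592, 0.869], [0.0, 0.0, 0.0, 1.0]]
top 57.61926969357331 284.6864768613146 203.36442277537805 [[0.022, -0.996, 0.085, 0.408], [-1.0, -0.021, 0.009, 0.045], [-0.008, -0.085, -0.996, 1.573], [0.0, 0.0, 0.0, 1.0]]
[0.13643771 0.53259364 0.2307819 ] [-3.92908673e-01 -3.11670727e+00  1.60571652e-03] 0.1
```

View pics/scene0.png

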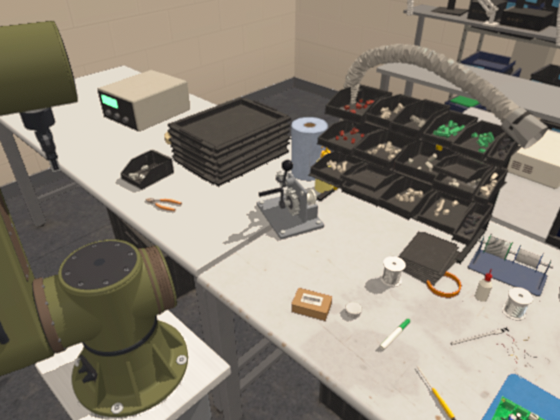

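View pics/top0.png

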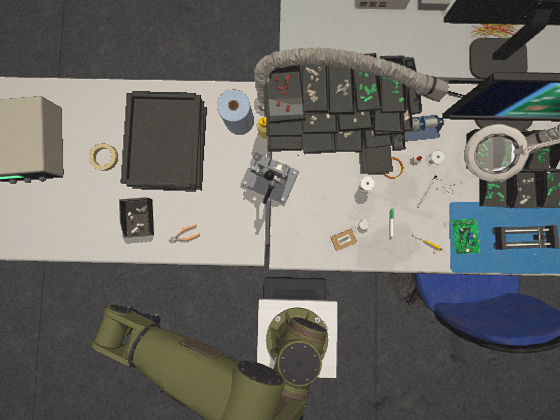

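The scene picture shows the winder at about (292,205), with the ball at (288,165). In the top picture it is at about (270,180). I'll enlarge both.

```bash
python3 - <<'E'
import cv2,numpy as np,pickle
d=pickle.load(open("d0.pkl","rb"))
a=d["scene"]["pixels"][145:245,245:335];b=d["top"]["pixels"][135:235,225:315]
f=lambda i:cv2.resize(i,None,fx=4.4,fy=4.4,interpolation=cv2.INTER_CUBIC)
cv2.imwrite("pics/z.png",np.hstack([f(a),f(b)]))
E
```

```text
(no output)
```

View pics/z.png

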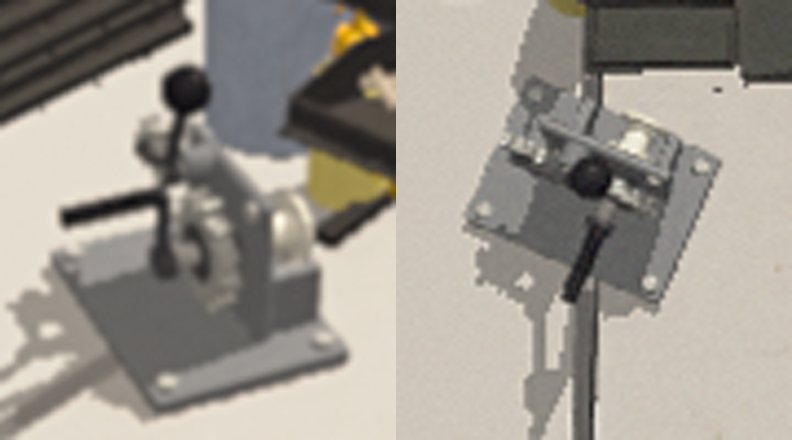

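The ball is at crop (187,89) in the scene half and (590,179) in the top half. The handle runs from (66,215) to (165,198) in scene and from (570,298) to (602,230) in top. The top base corners are about (466,227), (655,303) and (718,157).

```bash
cat >h.py <<'E'
import numpy as np
def ray(c,p):
    f=210/np.tan(np.radians(c["fov_y"])/2);T=c["world_from_camera"]
    v=T[:3,:3]@np.array([(p[0]-c["cx"])/f,(p[1]-c["cy"])/f,1]);return T[:3,3],v/np.linalg.norm(v)
def tri(rs):
    A=0;b=0
    for o,v in rs:
        P=np.eye(3)-np.outer(v,v);A=A+P;b=b+P@o
    x=np.linalg.solve(A,b);return x,[np.linalg.norm((np.eye(3)-np.outer(v,v))@(x-o)) for o,v in rs]
def plane(c,p,z):
    o,v=ray(c,p);return o+v*(z-o[2])/v[2]
E
python3 - <<'E'
from h import *
import pickle
d=pickle.load(open("d0.pkl","rb"))
S=lambda u,v:ray(d["scene"],(245+u/4.4-.4,145+v/4.4-.4))
T=lambda u,v:ray(d["top"],(225+(u-396)/4.4-.4,135+v/4.4-.4))
for n,s,t in[("ball",(187,89),(590,179)),("tip",(66,215),(570,298)),("inner",(165,198),(602,230))]:
    x,e=tri([S(*s),T(*t)]);print(n,x.round(4),np.round(e,4))
C=[plane(d["top"],(225+(u-396)/4.4-.4,135+v/4.4-.4),.014) for u,v in((466,227),(655,303),(718,157))]
C+=[plane(d["scene"],(245+u/4.4-.4,145+v/4.4-.4),.014) for u,v in((52,255),(157,405),(347,352))]
print(np.round(C,4))
for k in(0,3):
    a=C[k+0]-C[k+1];b=C[k+2]-C[k+1]
    print(np.linalg.norm(a),np.linalg.norm(b),"yaw",np.arctan2(-a[0],a[1]),np.arctan2(b[1],b[0]))
E
```

```text
ball [0.6263 0.1184 0.199 ] [0.0001 0.0001]
tip [0.532  0.1369 0.1362] [0.0009 0.0009]
inner [0.5937 0.1094 0.1326] [0.0016 0.0016]
[[0.6079 0.2432 0.014 ]
 [0.5404 0.0648 0.014 ]
 [0.679  0.0088 0.014 ]
 [0.6117 0.2409 0.014 ]
 [0.5386 0.0619 0.014 ]
 [0.6721 0.0069 0.014 ]]
0.19074620343599474 0.14953950510413355 yaw -0.3618704502843302 -0.3837190112919229
0.19329363830629004 0.1444181430558251 yaw -0.38797103654210796 -0.39065517178899944
```

The winder's yaw is about -0.385 and its origin is about (0.627, 0.106). I'll align the tool so that its x is winder -x and its y is winder +y, then fly to a hover.

>>> drive_tool --pt "0 0 -1 0 0 0.9" --pt "0 0 -1 0 0 0" --pt "-0.65 -0.226 0 0 0 0" --pt "-0.65 -0.226 0 0 0 0" --pt "-0.65 -0.226 0 0 0 0" --pt "-0.65 -0.226 0 0 0 0" --pt "-0.65 -0.226 0 0 0 0" --pt "-0.65 -0.226 0 0 0 0" --pt "-0.65 -0.226 0 0 0 0" --pt "-0.65 -0.226 0 0 0 0" --pt "-0.65 -0.226 0 0 0 0" --pt "-0.65 -0.226 0 0 0 0"

```text
time_s: 1.3
tool_pos: [0.3959, 0.3047, 0.3311]
tcp_rot: [-0.602, -3.083, 0.0]
force: [0.8, 0.6, -0.2]
gripper_width: 0.0855
grip_force: 0.0
```

>>> drive_tool --pt "-0.65 -0.226 0 0 0 0" --pt "-0.65 -0.226 0 0 0 0" --pt "-0.65 -0.226 0 0 0 0" --pt "-0.65 -0.226 0 0 0 0" --pt "-0.65 -0.226 0 0 0 0" --pt "-0.65 -0.226 0 0 0 0" --pt "-0.65 -0.226 0 0 0 0" --pt "-0.65 -0.226 0 0 0 0" --pt "0 0 0 0 0 0" --pt "0 0 0 0 0 0"

```text
time_s: 2.3
tool_pos: [0.602, 0.1239, 0.3305]
tcp_rot: [-0.604, -3.082, 0.0]
force: [0.4, 1.3, -0.4]
gripper_width: 0.0857
grip_force: 0.0
```

```bash
python3 - <<'E'
from cell import r
import cv2,pickle
c=r.read_camera("wrist");pickle.dump(c,open("w1.pkl","wb"));cv2.imwrite("pics/w1.png",c["pixels"])
s=r.state();print(s["tool_pos"],s["tcp_rot"],s["time_s"],c["world_from_camera"].round(3).tolist())
E
```

```text
[0.60164432 0.12449937 0.33094193] [-6.02101584e-01 -3.08257868e+00  1.38350036e-04] 2.35 [[0.377, 0.884, 0.277, 0.531], [0.926, -0.36, -0.113, 0.153], [-0.0, 0.299, -0.954, 0.474], [0.0, 0.0, 0.0, 1.0]]
```

View pics/w1.png

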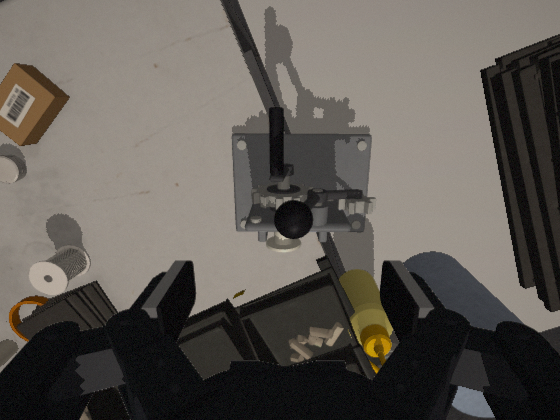

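The wrist picture shows the winder square to the tool. The ball is at (294,219), the handle runs from (277,109) to (278,176), and the base front corners are at (233,134) and (371,134).

```bash
python3 - <<'E'
from h import *
import pickle
d=pickle.load(open("d0.pkl","rb"));w=pickle.load(open("w1.pkl","rb"))
X=np.array([.927,-.376,0]);Y=np.array([.376,.927,0]);t=np.array([.6016,.1245,.331])
p=tri([ray(w,(294,219)),ray(d["scene"],(287.1,164.8)),ray(d["top"],(268.7,175.3))])
L=lambda q:np.round([-(q-t)@X,(q-t)@Y,t[2]-q[2]],4)
print(p,L(p[0]))
for u in((277,109),(277.5,142),(278,176)):q=plane(w,u,.132);print(q.round(4),L(q))
for u in((233,134),(371,134)):q=plane(w,u,.014);print(q.round(4),L(q))
E
```

```text
(array([0.62704643, 0.11933185, 0.19831197]), [np.float64(0.001129476009081614), np.float64(0.00020133665545298896), np.float64(0.0011441605638369873)]) [-0.0255  0.0048  0.1327]
[0.5327 0.1409 0.132 ] [ 0.07   -0.0107  0.199 ]
[0.5638 0.1284 0.132 ] [ 0.0365 -0.0106  0.199 ]
[0.5979 0.1147 0.132 ] [-0.0003 -0.0104  0.199 ]
[0.5412 0.0659 0.014 ] [ 0.034 -0.077  0.317]
[0.6147 0.2465 0.014 ] [0.0337 0.1181 0.317 ]
```

>>> drive_tool --pt "-0.51 0.1 0 0 0 0" --pt "0 0 0.52 0 0 0" --pt "0 0 0.52 0 0 0" --pt "0 0 0.52 0 0 0" --pt "0 0 0.52 0 0 0" --pt "0 0 0.52 0 0 0" --pt "0 0 0.52 0 0 0" --pt "0 0 0 0 0 0" --gripper 0

```text
time_s: 3.15
tool_pos: [0.6255, 0.1201, 0.1722]
tcp_rot: [-0.599, -3.078, 0.003]
force: [-0.2, 0.2, 0.1]
gripper_width: 0.0854
grip_force: 0.0
```

>>> drive_tool --pt "0 0 0 0 0 0" --pt "0 0 0 0 0 0" --pt "0 0 0 0 0 0" --pt "0 0 0 0 0 0" --pt "0 0 0 0 0 0" --gripper 0.4 --force 20

```text
time_s: 3.65
tool_pos: [0.6276, 0.1193, 0.1758]
tcp_rot: [0.602, 3.083, 0.0]
force: [0.2, 0.4, -0.8]
gripper_width: 0.0511
grip_force: 0.0
```

>>> drive_tool --pt "0 0.12 0 0 0 0" --pt "0 0.12 0 0 0 0" --pt "0 0.12 0 0 0 0" --pt "0 0.12 0 0 0 0" --pt "0 0.12 0 0 0 0" --pt "0 0.12 0 0 0 0" --pt "0 0.12 0 0 0 0" --pt "0 0.12 0 0 0 0" --pt "0 0.12 0 0 0 0" --pt "0 0.12 0 0 0 0" --pt "0 0.12 0 0 0 0"

```text
time_s: 4.75
tool_pos: [0.6525, 0.1809, 0.1752]
tcp_rot: [-0.602, -3.083, -0.0]
force: [-0.3, -0.6, -0.1]
gripper_width: 0.0515
grip_force: 0.0
```

>>> drive_tool --pt "0 0.1 0 0 0 0" --pt "0 0 0 0 0 0" --pt "0 0 0 0 0 0" --pt "0 0 0 0 0 0"

```text
time_s: 5.15
tool_pos: [0.6542, 0.1848, 0.1753]
tcp_rot: [0.603, 3.083, -0.0]
force: [0.0, 1.8, -0.2]
gripper_width: 0.0512
grip_force: 0.0
```

```bash
python3 - <<'E'
from cell import r
import cv2,numpy as np,pickle
d={n:r.read_camera(n) for n in("scene","wrist")};pickle.dump(d,open("d2.pkl","wb"))
a=cv2.resize(d["scene"]["pixels"][125:225,235:335],(400,400),interpolation=cv2.INTER_CUBIC)
b=cv2.resize(d["wrist"]["pixels"],(400,300));b=cv2.copyMakeBorder(b,0,100,0,0,cv2.BORDER_CONSTANT)
cv2.imwrite("pics/s2.png",np.hstack([a,b]))
s=r.state();print(s["tool_pos"],s["force"],s["time_s"])
E
```

```text
[0.65418667 0.1847941  0.17537477] [-0.58455407  0.14626839  0.43108741] 5.25
```

View pics/s2.png

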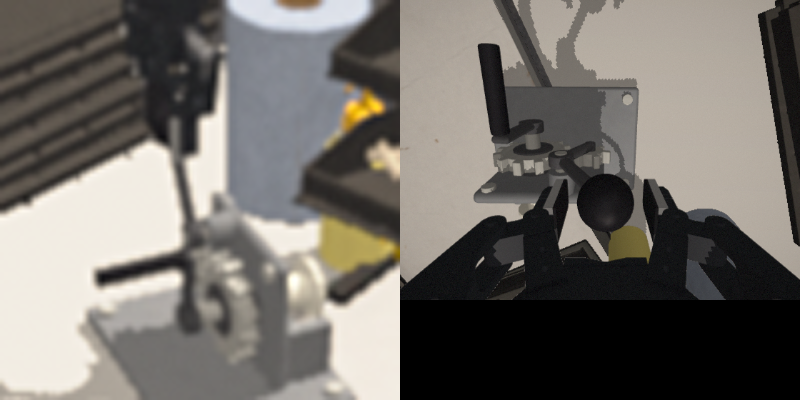

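The lever has passed upright. The ball sits centred and free between the pads at the tooth-on-tooth position, 71 mm over. Next I'll lift off and go to the crank handle.

>>> drive_tool --pt "0 0 -0.6 0 0 0" --pt "0 0 -0.6 0 0 0" --pt "0 0 -0.6 0 0 0" --pt "0 0 -0.6 0 0 0" --pt "0.45 -0.57 0 0 0 0" --pt "0.45 -0.57 0 0 0 0" --pt "0.46 -0.58 0 0 0 0" --pt "0 0 0 0 0 0"

```text
time_s: 6.05
tool_pos: [0.5562, 0.1294, 0.2959]
tcp_rot: [-0.604, -3.083, 0.0]
force: [-0.4, 0.5, 0.8]
gripper_width: 0.0508
grip_force: 0.0
```

>>> drive_tool --pt "0 0 0.6 0 0 0" --pt "0 0 0.6 0 0 0" --pt "0 0 0.6 0 0 0" --pt "0 0 0.6 0 0 0" --pt "0 0 0.6 0 0 0" --pt "0 0 0.6 0 0 0" --pt "0 0 0 0 0 0" --gripper 0

```text
time_s: 6.75
tool_pos: [0.5575, 0.1307, 0.1117]
tcp_rot: [-0.601, -3.078, 0.003]
force: [-0.6, -0.7, 0.5]
gripper_width: 0.0855
grip_force: 0.0
```

>>> drive_tool --pt "0 0 0 0 0 0" --pt "0 0 0 0 0 0" --pt "0 0 0 0 0 0" --pt "0 0 0 0 0 0" --pt "0 0 0 0 0 0" --gripper 0.62

```text
time_s: 7.25
tool_pos: [0.559, 0.131, 0.1159]
tcp_rot: [0.602, 3.082, 0.001]
force: [-0.1, -0.6, -0.7]
gripper_width: 0.0323
grip_force: 0.0
```

```bash
python3 - <<'E'
from cell import r
import cv2,numpy as np,pickle
d={n:r.read_camera(n) for n in("scene","wrist")};pickle.dump(d,open("d3.pkl","wb"))
a=cv2.resize(d["scene"]["pixels"][125:225,235:335],(400,400),interpolation=cv2.INTER_CUBIC)
b=cv2.resize(d["wrist"]["pixels"],(400,300));b=cv2.copyMakeBorder(b,0,100,0,0,cv2.BORDER_CONSTANT)
cv2.imwrite("pics/s3.png",np.hstack([a,b]))
s=r.state();print(s["tool_pos"],s["force"],s["time_s"])
E
```

```text
[0.55890583 0.13093213 0.11557629] [-0.21157037  0.41945991 -0.54205551] 7.35
```

View pics/s3.png

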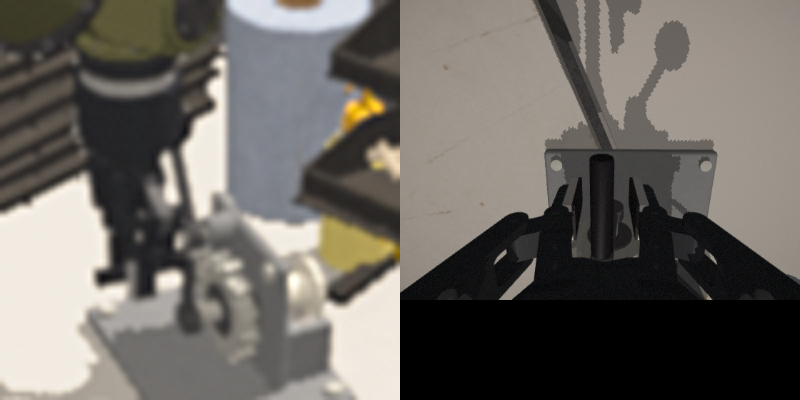

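The handle is centred between the pads. I'll pinch it and rock it slowly to the left.

>>> drive_tool --pt "0 0 0 0 0 0" --pt "0 0 0 0 0 0" --pt "0 0 0 0 0 0" --pt "0 0 0 0 0 0" --gripper 1 --force 20

```text
time_s: 7.75
tool_pos: [0.5589, 0.1309, 0.1155]
tcp_rot: [0.602, 3.083, -0.0]
force: [-1.5, -1.8, 3.8]
gripper_width: 0.0141
grip_force: 19.9
```

>>> drive_tool --pt "0 0.04 0 0 0 0" --pt "0 0.04 0 0 0 0" --pt "0 0.04 0.01 0 0 0" --pt "0 0.04 0.01 0 0 0" --pt "0 0.04 0.01 0 0 0" --pt "0 0.04 0.01 0 0 0" --pt "0 0.03 0.01 0 0 0" --pt "0 0 0 0 0 0" --pt "0 0 0 0 0 0"

```text
time_s: 8.65
tool_pos: [0.5642, 0.1436, 0.1136]
tcp_rot: [0.602, 3.082, 0.001]
force: [-3.7, 0.0, 9.1]
gripper_width: 0.0145
grip_force: 21.0
```

>>> drive_tool --pt "0 0.02 0 0 0 0" --pt "0 0 0 0 0 0" --pt "0 0 0 0 0 0"

```text
time_s: 8.95
tool_pos: [0.5645, 0.1443, 0.1133]
tcp_rot: [0.602, 3.083, -0.0]
force: [-2.3, -1.9, 7.6]
gripper_width: 0.0141
grip_force: 20.9
```

>>> drive_tool --pt "0 0.02 0.01 0 0 0" --pt "0 0 0 0 0 0" --pt "0 0 0 0 0 0"

```text
time_s: 9.25
tool_pos: [0.565, 0.1457, 0.1128]
tcp_rot: [0.602, 3.082, 0.001]
force: [-0.1, 1.2, 5.5]
gripper_width: 0.0141
grip_force: 20.8
```

```bash
python3 - <<'E'
from cell import r
import cv2,numpy as np,pickle
d={n:r.read_camera(n) for n in("scene","top")};pickle.dump(d,open("d4.pkl","wb"))
a=cv2.resize(d["scene"]["pixels"][125:225,235:335],(400,400),interpolation=cv2.INTER_CUBIC)
b=cv2.resize(d["top"]["pixels"][135:235,225:325],(400,400),interpolation=cv2.INTER_CUBIC)
cv2.imwrite("pics/s4.png",np.hstack([a,b]))
s=r.state();print(s["tool_pos"],s["force"],s["time_s"],s["gripper_width"])
E
```

```text
[0.56503362 0.14567245 0.11283468] [0.5731819  2.11190685 4.60988556] 9.35 0.01388973446063421
```

View pics/s4.png

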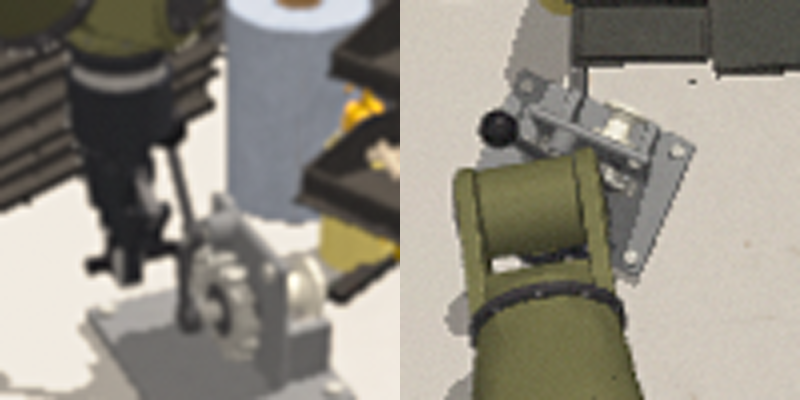

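The ball is at (499,128) in the top half. I'll work out the lever angle from it.

```bash
cat >lev.py <<'E'
from h import *
from cell import r
import sys,cv2
from scipy.optimize import brentq
def lever(c,uv):
    Y=np.array([.376,.927,0]);O=np.array([.6276,.1075,0]) # ball at 0 -> y=10.9
    O=np.array([.627,.1193,0])-.0109*Y
    g=lambda a:(plane(c,uv,.117+.085*np.cos(a-.35))-O)@Y-.04-.085*np.sin(a-.35)
    return brentq(g,-.5,1.5)
def ball(c):
    i=c["pixels"].max(2);m=(i<60).astype(np.uint8);m[:155]=0;m[180:]=0;m[:,:240]=0;m[:,275:]=0
    n,l,s,ce=cv2.connectedComponentsWithStats(m);return [(s[k,4],ce[k]) for k in range(1,n) if s[k,4]>30]
E
python3 - <<'E'
import pickle
from lev import *
d0=pickle.load(open("d0.pkl","rb"));d=pickle.load(open("d4.pkl","rb"))
print("start",lever(d0["top"],(268.7,175.3)))
for a,uv in ball(d["top"]):print(a,uv,lever(d["top"],uv))
E
```

```text
start -0.0098934107011343
68 [250.13235294 167.75      ] 0.9029164005764236
```

>>> drive_tool --pt "0 0.03 0.01 0 0 0" --pt "0 0 0 0 0 0" --pt "0 0 0 0 0 0" --pt "0 0 0 0 0 0"

```text
time_s: 9.75
tool_pos: [0.5655, 0.1469, 0.1124]
tcp_rot: [0.602, 3.082, 0.001]
force: [-1.6, 0.5, 7.1]
gripper_width: 0.0142
grip_force: 21.0
```

```bash
cat >m.py <<'E'
from lev import *
c=r.read_camera("top")
for a,uv in ball(c):print(a,uv,lever(c,uv))
s=r.state();print(s["tool_pos"],s["force"],s["time_s"])
E
python3 m.py
```

```text
68 [250.20588235 167.55882353] 0.9035055108102713
[0.56554964 0.14691834 0.11243298] [-1.25796289 -0.18020683  6.63598811] 9.8
```

>>> drive_tool --pt "0 0.03 0.01 0 0 0" --pt "0 0 0 0 0 0" --pt "0 0 0 0 0 0" --pt "0 0 0 0 0 0"

```text
time_s: 10.2
tool_pos: [0.5661, 0.1482, 0.112]
tcp_rot: [0.602, 3.082, 0.001]
force: [-1.5, 0.9, 7.8]
gripper_width: 0.0139
grip_force: 21.1
```

```bash
python3 m.py
```

```text
65 [249.86153846 167.23076923] 0.9292342598905252
[0.56607569 0.14823652 0.11194249] [-2.39478205  0.12948554  7.688487  ] 10.25
```

>>> drive_tool --pt "0 0.03 0.01 0 0 0" --pt "0 0 0 0 0 0" --pt "0 0 0 0 0 0" --pt "0 0 0 0 0 0"

```text
time_s: 10.65
tool_pos: [0.5667, 0.1496, 0.1113]
tcp_rot: [0.602, 3.082, 0.001]
force: [-1.1, -0.5, 6.4]
gripper_width: 0.0142
grip_force: 21.1
```

```bash
python3 m.py
```

```text
66 [250.01515152 167.42424242] 0.9165779544117155
[0.56663983 0.14960256 0.11133493] [-1.27980566 -0.01444697  6.35280018] 10.7
```

>>> drive_tool --pt "0 0.03 0.01 0 0 0" --pt "0 0 0 0 0 0" --pt "0 0 0 0 0 0" --pt "0 0 0 0 0 0"

```text
time_s: 11.1
tool_pos: [0.5672, 0.1509, 0.1108]
tcp_rot: [0.602, 3.083, 0.0]
force: [-1.4, 0.2, 7.0]
gripper_width: 0.0141
grip_force: 21.2
```

```bash
python3 m.py
```

```text
65 [249.98461538 167.36923077] 0.9194684602305544
[0.56718503 0.15094625 0.11079634] [-1.40904261 -1.24563905  6.73760586] 11.15
```

```bash
python3 - <<'E'
import pickle
from lev import *
d0=pickle.load(open("d0.pkl","rb"));d2=pickle.load(open("d2.pkl","rb"));d4=pickle.load(open("d4.pkl","rb"))
print("wrist rest",lever(d2["wrist"],(287,283)))
c=r.read_camera("top");s=r.read_camera("scene")
for a,uv in ball(d0["top"]):print(a,uv,lever(c,uv))
for a in(0,.86,1.):
    q=np.array([.627,.1193,0])-.0109*np.array([.376,.927,0])+(.04+.085*np.sin(a-.35))*np.array([.376,.927,0]);q[2]=.117+.085*np.cos(a-.35)
    T=np.linalg.inv(c["world_from_camera"]);p=T[:3,:3]@q+T[:3,3];f=210/np.tan(np.radians(c["fov_y"])/2);print(a,p[:2]/p[2]*f+[c["cx"],c["cy"]])
g=lambda i:cv2.resize(i,(400,400),interpolation=cv2.INTER_CUBIC)
o=pickle.load(open("d3.pkl","rb"))["scene"]["pixels"]
cv2.imwrite("pics/s5.png",np.vstack([np.hstack([g(o[165:215,265:315]),g(s["pixels"][165:215,265:315])])]))
E
```

```text
wrist rest 0.8654004820807834
79 [268.7721519  174.83544304] -0.004566177602616678
0 [268.51274446 175.16294341]
0.86 [250.91100531 167.85930575]
1.0 [248.60863765 167.11889211]
```

View pics/s5.png

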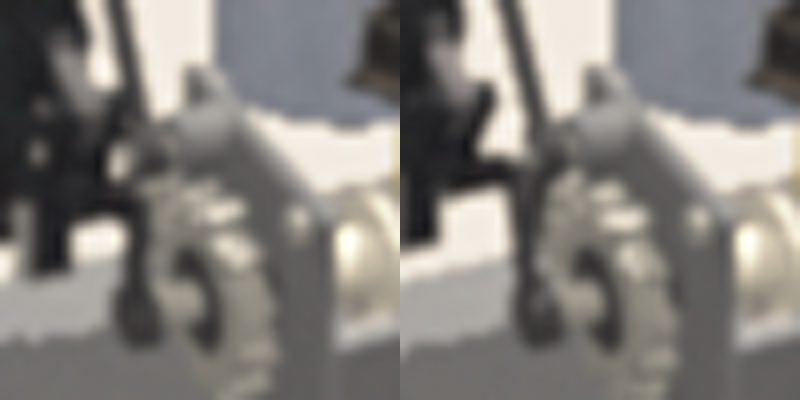

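The gear has turned, but the lever reads about 0.92, so it isn't home yet. I'll rock back in small steps and watch the ball.

```bash
cat >m.py <<'E'
from lev import *
v=[]
for k in range(4):
    c=r.read_camera("top");b=c["pixels"].max(2).astype(float)[158:177,240:260]
    w=np.clip(95-b,0,60);yy,xx=np.mgrid[158:177,240:260]
    for _ in range(1):
        u=((xx*w).sum()/w.sum(),(yy*w).sum()/w.sum())
    v.append([*ball(c)[0][1],*u,lever(c,ball(c)[0][1]),lever(c,u)])
print(np.mean(v,0).round(3))
s=r.state();print(s["tool_pos"].round(4),s["force"].round(1),s["time_s"])
E
python3 m.py
```

```text
[250.084 167.448 250.588 167.63    0.912   0.882]
[0.5672 0.1509 0.1108] [-1.6  0.3  7.2] 11.45
```

>>> drive_tool --pt "0 -0.03 -0.01 0 0 0" --pt "0 -0.03 -0.01 0 0 0" --pt "0 0 0 0 0 0" --pt "0 0 0 0 0 0" --pt "0 0 0 0 0 0"

```text
time_s: 11.95
tool_pos: [0.5661, 0.1483, 0.1116]
tcp_rot: [0.602, 3.083, 0.001]
force: [1.5, 3.9, 5.5]
gripper_width: 0.014
grip_force: 21.1
```

```bash
python3 m.py
```

```text
[250.096 167.498 250.66  167.658   0.911   0.878]
[0.5661 0.1483 0.1116] [1.4 3.1 5.6] 12.15
```

>>> drive_tool --pt "0 -0.03 -0.01 0 0 0" --pt "0 -0.03 -0.01 0 0 0" --pt "0 0 0 0 0 0" --pt "0 0 0 0 0 0" --pt "0 0 0 0 0 0"

```text
time_s: 12.65
tool_pos: [0.565, 0.1457, 0.1125]
tcp_rot: [0.602, 3.082, 0.002]
force: [2.4, 5.9, 3.9]
gripper_width: 0.0142
grip_force: 20.9
```

```bash
python3 m.py
```

```text
[249.87  167.312 250.698 167.679   0.927   0.876]
[0.565  0.1458 0.1125] [2.9 5.7 3.5] 12.85
```

```bash
python3 - <<'E'
from cell import r
import cv2,numpy as np,pickle
w=r.read_camera("wrist")["pixels"];o=pickle.load(open("d3.pkl","rb"))["wrist"]["pixels"]
cv2.imwrite("pics/s6.png",np.hstack([w[180:400,140:420],o[180:400,140:420]]).repeat(1,0))
E
```

```text
(no output)
```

View pics/s6.png

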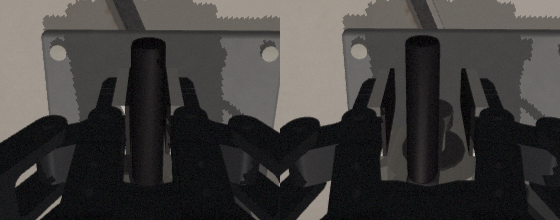

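>>> drive_tool --pt "0 0.05 0.01 0 0 0" --pt "0 0 0 0 0 0" --pt "0 0 0 0 0 0"

```text
time_s: 13.2
tool_pos: [0.5658, 0.1476, 0.1121]
tcp_rot: [0.602, 3.083, -0.0]
force: [0.3, 1.8, 5.9]
gripper_width: 0.0146
grip_force: 21.1
```

>>> drive_tool --pt "0 0 0 0 0 0" --pt "0 0 0 0 0 0" --pt "0 0 0 0 0 0" --pt "0 0 0 0 0 0" --pt "0 0 0 0 0 0" --gripper 0.66

```text
time_s: 13.7
tool_pos: [0.5655, 0.1475, 0.1116]
tcp_rot: [-0.602, -3.083, 0.0]
force: [0.5, -0.2, -0.3]
gripper_width: 0.0287
grip_force: 0.0
```

```bash
python3 m.py; python3 - <<'E'
from cell import r
import cv2,numpy as np
c=r.read_camera("wrist");w=c["pixels"][180:300,200:360].max(2)
# handle tip row ~235: dark run
for y in(50,56,62,80):
    x=np.where(w[y]<45)[0]+200;print(y+180,x.min(),x.max(),[int(k) for k in x])
E
```

```text
[249.892 167.327 250.638 167.659   0.926   0.879]
[0.5656 0.1476 0.1118] [ 0.5  0.3 -0.3] 13.9
230 271 305 [271, 272, 273, 274, 275, 276, 277, 278, 279, 280, 281, 282, 283, 284, 285, 286, 287, 288, 289, 290, 291, 292, 293, 294, 295, 296, 297, 298, 299, 300, 301, 302, 303, 304, 305]
236 271 305 [271, 272, 273, 274, 275, 276, 277, 278, 279, 280, 281, 282, 283, 284, 285, 286, 287, 288, 289, 290, 291, 292, 293, 294, 295, 296, 297, 298, 299, 300, 301, 302, 303, 304, 305]
242 271 305 [271, 272, 273, 274, 275, 276, 277, 278, 279, 280, 281, 282, 283, 284, 285, 286, 287, 288, 289, 290, 291, 292, 293, 294, 295, 296, 297, 298, 299, 300, 301, 302, 303, 304, 305]
260 230 345 [230, 231, 232, 233, 234, 235, 236, 237, 238, 239, 251, 252, 253, 254, 255, 256, 257, 258, 271, 272, 273, 274, 275, 276, 277, 278, 279, 280, 281, 282, 283, 284, 285, 286, 287, 288, 289, 290, 291, 292, 293, 294, 295, 296, 297, 298, 299, 300, 301, 302, 303, 304, 317, 318, 319, 320, 321, 322, 323, 324, 336, 337, 338, 339, 340, 341, 342, 343, 344, 345]
```

>>> drive_tool --pt "0 0 -0.4 0 0 0" --pt "0 0 -0.8 0 0 0" --pt "0 0 -0.8 0 0 0" --pt "0 0 -0.8 0 0 0" --pt "0 0 -0.8 0 0 0" --pt "0 0 -0.8 0 0 0" --pt "-0.8 0 0 0 0 0" --pt "0 0 0 0 0 0" --pt "0 0 0 0 0 0"

```text
time_s: 14.85
tool_pos: [0.6028, 0.1323, 0.3309]
tcp_rot: [-0.603, -3.082, 0.001]
force: [-0.8, 0.4, 0.0]
gripper_width: 0.0292
grip_force: 0.0
```

```bash
python3 m.py; python3 - <<'E'
from cell import r
import cv2,numpy as np,pickle
d={n:r.read_camera(n) for n in("scene","top","wrist")};pickle.dump(d,open("d6.pkl","wb"))
a=cv2.resize(d["scene"]["pixels"][145:215,255:325],(400,400),interpolation=cv2.INTER_CUBIC)
b=cv2.resize(d["wrist"]["pixels"][80:280,190:390],(400,400),interpolation=cv2.INTER_CUBIC)
cv2.imwrite("pics/s7.png",np.hstack([a,b]));print(r.state()["tool_pos"])
E
```

```text
[2.63611e+02 1.76786e+02 2.49456e+02 1.71961e+02 1.66000e-01 8.43000e-01]
[0.6022 0.1329 0.3319] [0.1 0.1 1.1] 15.05
[0.602339   0.13279336 0.33203898]
```

View pics/s7.png

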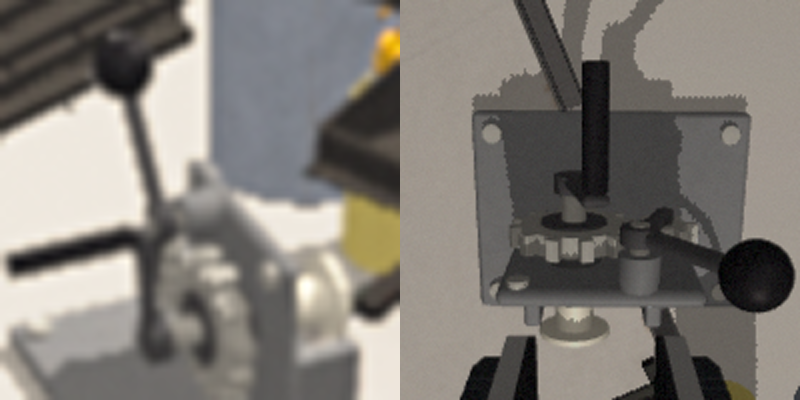

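The wrist half shows the ball at (368.5,217.5) and the handle at (288,113) to (288,177). The scene half shows the ball at (276.1,155.6).

```bash
python3 - <<'E'
import pickle
from lev import *
d=pickle.load(open("d6.pkl","rb"));d0=pickle.load(open("d0.pkl","rb"));w=pickle.load(open("w1.pkl","rb"))
X=np.array([.927,-.376,0]);Y=np.array([.376,.927,0])
print("wrist lever",lever(d["wrist"],(368.5,217.5)))
p1=tri([ray(d["wrist"],(368.5,217.5)),ray(d["scene"],(276.1,155.6))])
p0=tri([ray(w,(294,219)),ray(d0["scene"],(287.1,164.8))])
print(p0,p1); q=p1[0]-p0[0];print("dY",q@Y,"expected .86",.085*(np.sin(.51)+np.sin(.35)),"1.0",.085*(np.sin(.65)+np.sin(.35)), "dz",q[2])
h0=plane(w,(277.5,142),.132);h1=plane(d["wrist"],(288,145),.1295);print("handle dY",(h1-h0)@Y)
hub=plane(d["wrist"],(275.5,187),.072);hub0=(p0[0]-.0109*Y);print("hub y, handle y rel to ball origin",(hub-hub0)@Y,(h1-hub0)@Y,(h0-hub0)@Y)
E
```

```text
wrist lever 1.0317036985295365
(array([0.62802328, 0.12012432, 0.19762401]), [np.float64(0.00010702343795232781), np.float64(0.0001070234379523583)]) (array([0.6581844 , 0.1945153 , 0.18736212]), [np.float64(0.00013818403254283392), np.float64(0.0001381840325428939)])
dY 0.08030101752642685 expected .86 0.0706413796187605 1.0 0.08058715812127673 dz -0.010261889645122452
handle dY 0.019632726872392346
hub y, handle y rel to ball origin -0.0020369723111697794 0.014076831079449308 -0.005555895792943034
```

The triangulated ball travel is 80.3 mm and the model gives 80.6 mm at lever 1.0, so the lever is home. The crank is at about 0.24. The earlier top-camera readings were biased by the gripper next to the ball. The robot is clear, so I'm handing in.

```bash
python3 -c "
from cell import r
print(r.finish_job())"
```

```text
the job is handed in; nothing more can be done
None
```

I handed the job in at about 15 s: the lever came to rest tooth on tooth, then dropped into mesh when I rocked the crank, and the cameras put it at about 1.0 rad; the gripper was clear and the bystanders untouched, but the hand-in gave no verdict.

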